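Set the turntable checklist tabs

TASK

Set the little checklist on the bathroom shelf so that it shows what is on the turntable: slide a tab all the way to the far end of its slot (the blue-strip side) if its thing is on the turntable, and all the way to the near end if its thing is on the wooden riser. The amber tab is for the dropper bottle, silver for the nail clipper, mint for the floss case and white for the toothbrush cup; leave those things where they are and upright.

Things in the scene. Friction and masses are not known exactly. Their poses are not given: they have to be found in the camera images.
- checklist: dark board fixed to the shelf, 110 (x) x 150 (y) x 20 mm high, origin centre of underside. x points from its near edge (robot side) to its far edge, which has a blue strip; y points left. Four coloured tabs, 30 mm apart, slide along x in slots at y = +45 amber, +15 silver, -15 mint, -45 mm white, nub centre from x = -12 (near) to +12 mm (far); a flat patch of its colour marks each near end
- turntable_center (a point): round white turntable organizer, disc 240 mm across with a 28 mm steel knob at its middle that stands 35 mm above the disc; this point is the centre of its upper face, 30 mm above the shelf. The disc can spin if pushed. It may stand to the left or to the right of the checklist
- riser_center (a point): low wooden riser, 240 x 140 mm, 30 mm high, on the other side of the checklist; this point is the centre of its upper face
- bottle_center (a point): closed amber glass dropper bottle, 33 mm across and 105 mm tall, black collar and rubber bulb; point on its axis 50 mm above its underside. Stands on the turntable or on the riser. Its tab is the amber one
- clipper_center (a point): chrome nail clipper lying flat, 62 x 14 x 14 mm; point at its centre. Stands on the turntable or on the riser. Its tab is the silver one
- floss_center (a point): mint plastic floss case lying flat, 52 x 42 x 18 mm; point at its centre. Stands on the turntable or on the riser. Its tab is the mint one
- cup_center (a point): white ceramic cup, 68 mm across and 85 mm tall, with a blue toothbrush fixed in it that rises to 180 mm; point on the cup's axis 43 mm above its underside. Stands on the turntable or on the riser. Its tab is the white one
- tab_amber (a joint): how far the amber tab (for the bottle) has been slid from the near end of its slot (0) to the far, blue-strip end (0.024 m); stays where it is left, held by about 1.2 N of friction, with hard stops at both ends
- tab_amber_top (a point): centre of the top of the amber tab, a 10 x 10 mm upright nub that stands 18.5 mm above the board's top face; moves with the tab
- tab_silver (a joint): how far the silver tab (for the clipper) has been slid from the near end of its slot (0) to the far, blue-strip end (0.024 m); stays where it is left, held by about 1.2 N of friction, with hard stops at both ends
- tab_silver_top (a point): centre of the top of the silver tab, a 10 x 10 mm upright nub that stands 18.5 mm above the board's top face; moves with the tab
- tab_mint (a joint): how far the mint tab (for the floss) has been slid from the near end of its slot (0) to the far, blue-strip end (0.024 m); stays where it is left, held by about 1.2 N of friction, with hard stops at both ends
- tab_mint_top (a point): centre of the top of the mint tab, a 10 x 10 mm upright nub that stands 18.5 mm above the board's top face; moves with the tab
- tab_white (a joint): how far the white tab (for the cup) has been slid from the near end of its slot (0) to the far, blue-strip end (0.024 m); stays where it is left, held by about 1.2 N of friction, with hard stops at both ends
- tab_white_top (a point): centre of the top of the white tab, a 10 x 10 mm upright nub that stands 18.5 mm above the board's top face; moves with the tab
Mind the look-alikes: they are no part of the job. What is meant by the part that bears cup_center is not pink, purple or yellow, and is the larger of those in its own colour.

How it is judged:
By the outcome, as a careful person would: the job done as asked, in the order asked, and still so for the second after the job is handed in, with the robot touching nothing.
It also fails if it takes over 48 s, if anything falls off the work surface, if the arm or the gripper's body presses on something with over 40 N, if the wrist force passes 120 N, or if a joint passes its speed limit or range.

ROBOT

A 6-joint arm with a two-finger parallel gripper is mounted at the origin on the work surface. World frame = base frame: x ahead of the robot, y to its left, z up, the work surface at z = 0. Lengths are in mm, angles in degrees, forces in N, time in s.
With the tool pointing down it reaches from about 375 to 750 mm from the base axis. Payload 9 kg.
Tool frame: the origin (TCP) lies at the centre of the arm's flange, where the gripper is bolted on; the fingertips stand 173 mm ahead of it and the grasp point (between the pads) lies 155 mm ahead of it; z points along the fingers, y is the line along which they close (so a half turn about z gives the same grasp; the last joint's range is limited). The gripper opens to 85 mm and grips with 20 to 120 N. Pads are 22 mm wide; open, the fingers measure 114 mm over their backs; the gripper's body (76 mm by 85 mm) begins 54 mm behind the grasp point. The pads swing forward as they close: fully open they stand 13 mm farther back than shut.
Start: joints at [61.266, 5.964, 5.575, 89.605, 0, 77.527], TCP at [167.999, 576.015, 404.731] pointing down, gripper open.
Joint ranges: [-171.21, 171.21], [-48.23, 106.86], [-62.78, 66.21], [-105.2, 120.99], [-86.42, 89.51], [-180, 180]. Speed limits (degrees/s): [127.2, 127.2, 147.25, 180, 180, 180].

INTERFACE

Orientations are given as a 3x3 rotation matrix whose columns are the frame's x, y, z axes.
In Python, from plant import r gives the robot as it stands.
- The arm moves only by the tool servo_tool, never from a script. Its argument "steps" is a list of rows, each an object of numbers: "dx", "dy", "dz": the shift along the world's x, y, z in m; "spin": the turn about the world's z in degrees; "jaw": the opening, from 0 (shut) to 1 (fully open). In form: [{"dx": .., "dy": .., "dz": .., "spin": .., "jaw": ..}, ...]. A call has exactly 8 rows; each row shifts and turns the commanded pose from where the row before left it; what a row does not reach is not made up. A row lasts 1/10 s, in which the tool goes at most 50 mm and 8.59 degrees, less where a joint would pass 70% of its speed; a pose out of reach is approached as far as the arm can. A call with a gripper value outside its range is refused whole. The fingers move at their own pace and stop on an object; "newtons" is the grip in N (left out, the last holds). Time passes only in rows, so rows that do not move let the fingers close, or fill a call up. It gives the time, the measured TCP pose, the force, the opening and the grip force at its end, in the units of the state.
- r.get_obs(): the state, without advancing time (a new reading comes with each control period).
- r.capture(name): name is "scene" or "top" or "wrist"; returns the picture (480x640x3 uint8, red, green, blue); there is no depth.
- r.get_calibration(name): a dict with "camera_matrix" (3x3 intrinsics, pixels), "origin" and "attitude" of the camera in the world. Camera axes: x right, y up, looking along -z (the intrinsics and any distortion apply to the point x, -y, -z); pixel columns grow to the right and rows downward; lengths in mm; the calibration is good to about 2 mm. A picture is of the moment at which its call begins: read the wrist's pose just before it. get_calibration takes no time and is no camera call; for the wrist camera it gives the pose at the moment of the call.
- r.close_job(): hands the job in; it is judged then, once.
The state is a dict: "t": time; "joint_pos": joint angles; "dq": joint speeds; "tau": joint torques, N m; "tool_pos": TCP position; "tool_rot": TCP orientation; "wrist_force": force on the tool from outside, world axes, zero at the start; "moment": the same for the moment, N m; "gripper_width": finger opening in mm; "grasp_force": force on a finger pad.
Only numpy, scipy, OpenCV 4.12 (cv2) and the standard library are available. Lean on these libraries where they do the work, as an engineer would, in place of code of your own. Each camera call takes 0.05 s, during which the arm holds its last target. There are 200 camera calls.

## Working session

There is one attempt and no reset: what is moved stays moved. The work goes in short steps, Python scripts to look and compute and a tool call to move; the robot and the scene stay as the last step left them, time stands still between calls to the robot, and variables do not carry over. Pictures are saved under pics/ and viewed, at most 10 in all, crops included, and the job is handed in when it is done.

Besides the shell and the picture viewer there is one more tool, called after "Call:" as a command line: name --argument value ..., lists and objects as JSON in quotes. servo_tool: Moves the arm, as the interface text tells. Its arguments: {"type":"object","properties":{"steps":{"type":"array"},"newtons":{"type":"number"}},"required":["steps"]}

```bash
mkdir -p pics; python3 - <<'E'
from plant import r
import cv2,numpy as np
for n in("scene","top"):
    im=r.capture(n);cv2.imwrite(f"pics/{n}0.png",im[:,:,::-1]);c=r.get_calibration(n);print(n,{k:np.round(v,3).tolist() if not isinstance(v,str) else v for k,v in c.items()})
o=r.get_obs();print(o['t'],np.round(o['tool_rot'],3).tolist(),o['gripper_width'])
E
```

```text
scene {'camera_matrix': [[524.204, 0.0, 322.957], [0.0, 524.204, 246.806], [0.0, 0.0, 1.0]], 'origin': [1088.644, -272.522, 1083.125], 'attitude': [[0.587, -0.683, 0.435], [0.81, 0.5, -0.307], [-0.008, 0.532, 0.846]]}
top {'camera_matrix': [[567.664, 0.0, 322.479], [0.0, 567.664, 239.67], [0.0, 0.0, 1.0]], 'origin': [435.738, 83.318, 1312.354], 'attitude': [[-0.016, 0.996, -0.088], [-1.0, -0.016, 0.003], [0.001, 0.088, 0.996]]}
0.1 [[-0.96, 0.28, -0.001], [0.28, 0.96, -0.001], [0.0, -0.001, -1.0]] 85.54822146616796
```

View pics/top0.png

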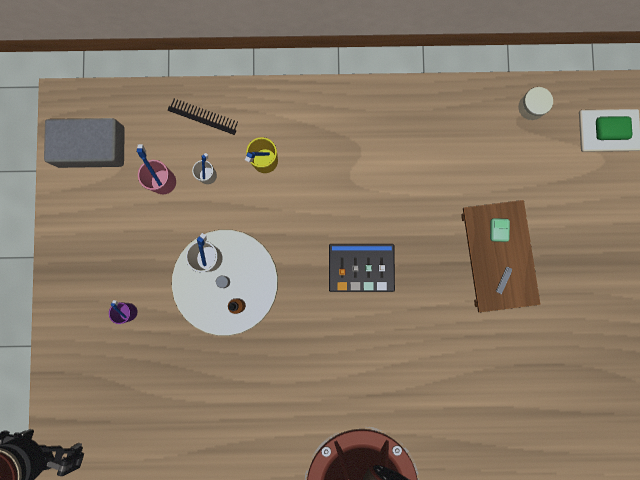

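View pics/scene0.png

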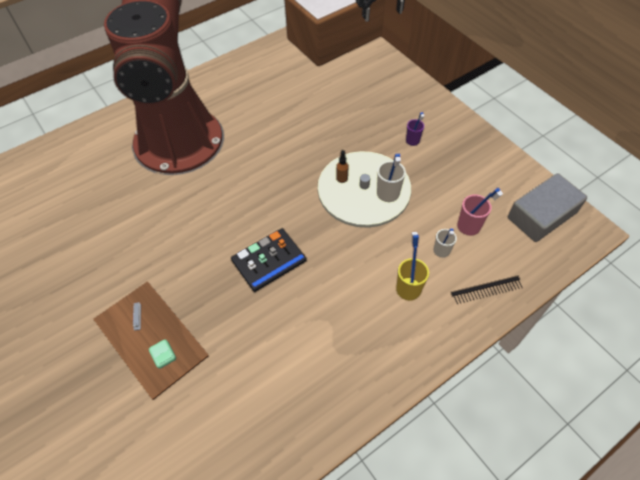

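The top view shows these things:
- **On the turntable (223,282):** the large white cup (202,258) and the amber bottle (236,306).
- **On the riser (500,257):** the floss case (500,230) and the clipper (504,280).
- **Cup look-alikes:** small white (203,171), pink (153,176), yellow (261,152) and purple (122,313). None of them is on the turntable.

So amber and white go far, and silver and mint go near. Next is a close crop of the board (362,268) and the turntable.

```bash
cat > h.py <<'E'
from plant import r
import cv2,numpy as np
def px2w(n,u,v,z,c=None):
    c=c or r.get_calibration(n);K=np.array(c['camera_matrix']);R=np.array(c['attitude']);o=np.array(c['origin'])
    d=R@np.array([(u-K[0,2])/K[0,0],-(v-K[1,2])/K[1,1],-1]);return o+d*(z-o[2])/d[2]
E
python3 - <<'E'
from h import *
im=cv2.imread("pics/top0.png")
a=cv2.resize(im[235:300,320:404],None,fx=7,fy=7,interpolation=cv2.INTER_CUBIC)
b=cv2.resize(im[225:340,165:285],None,fx=1.6,fy=1.6);out=np.zeros((455,588+192,3),np.uint8);out[:,:588]=a;out[:184,588:]=b
cv2.imwrite("pics/crop.png",out)
for p in [(330,244),(394,244),(394,291.5),(330,291.5)]:print(np.round(px2w("top",*p,20),1))
for p in [(341,271.5),(355,268),(369,268),(382,268)]:print(np.round(px2w("top",*p,38.5),1))
E
```

```text
[539.4  62.6  20. ]
[537.  -83.6  20. ]
[429.  -80.6  20. ]
[431.4  64.5  20. ]
[475.7  39.3  38.5]
[483.    7.8  38.5]
[482.5 -23.6  38.5]
[482.  -52.8  38.5]
```

View pics/crop.png

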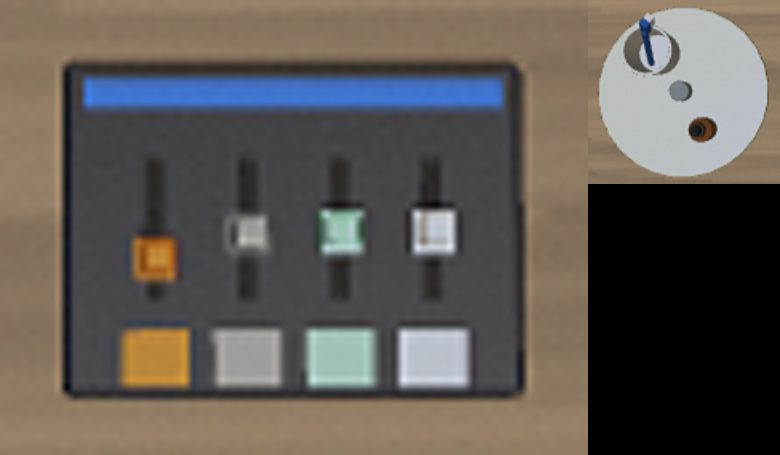

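The board centre is about (484,-9) with yaw about -0.9°. The amber tab is near its near end and the other three are mid-slot. The white cup and bottle on the turntable are confirmed. I'll push with closed fingers, tool y along world x so they are 22 mm wide across the slots.

Call:
servo_tool --steps '[{"dx": 0.0175, "dy": -0.036, "dz": 0, "spin": -5, "jaw": 0}, {"dx": 0.0175, "dy": -0.036, "dz": 0, "spin": -5, "jaw": 0}, {"dx": 0.0175, "dy": -0.036, "dz": 0, "spin": -5, "jaw": 0}, {"dx": 0.0175, "dy": -0.036, "dz": 0, "spin": -5, "jaw": 0}, {"dx": 0.0175, "dy": -0.036, "dz": 0, "spin": -5, "jaw": 0}, {"dx": 0.0175, "dy": -0.036, "dz": 0, "spin": -5, "jaw": 0}, {"dx": 0.0175, "dy": -0.036, "dz": 0, "spin": -5, "jaw": 0}, {"dx": 0.0175, "dy": -0.036, "dz": 0, "spin": -5, "jaw": 0}]'

```text
t: 0.9
tool_pos: [308.2, 286.6, 404.5]
tool_rot: [[-0.553, 0.833, 0.0], [0.833, 0.553, -0.0], [-0.0, -0.0, -1.0]]
wrist_force: [0.9, -1.5, -0.0]
gripper_width: 0.2
grasp_force: 0.0
```

Call:
servo_tool --steps '[{"dx": 0.0175, "dy": -0.036, "dz": 0, "spin": -5, "jaw": 0}, {"dx": 0.0175, "dy": -0.036, "dz": 0, "spin": -5, "jaw": 0}, {"dx": 0.0175, "dy": -0.036, "dz": 0, "spin": -5, "jaw": 0}, {"dx": 0.0175, "dy": -0.036, "dz": 0, "spin": -5, "jaw": 0}, {"dx": 0.0175, "dy": -0.036, "dz": -0.02, "spin": -5, "jaw": 0}, {"dx": 0.0175, "dy": -0.036, "dz": -0.025, "spin": -5, "jaw": 0}, {"dx": 0.0175, "dy": -0.036, "dz": -0.03, "spin": -5, "jaw": 0}, {"dx": 0, "dy": 0, "dz": -0.03, "spin": 0, "jaw": 0}]'

```text
t: 1.7
tool_pos: [431.7, 32.6, 298.4]
tool_rot: [[0.03, 1.0, 0.001], [1.0, -0.03, -0.001], [-0.001, 0.001, -1.0]]
wrist_force: [0.0, -0.1, 1.1]
gripper_width: 0.3
grasp_force: 0.0
```

```bash
python3 - <<'E'
from h import *
o=r.get_obs();c=r.get_calibration("wrist");print(o['t'],o['tool_pos'],np.round(o['tool_rot'],3).tolist(),o['gripper_width'])
print(c)
cv2.imwrite("pics/w1.png",r.capture("wrist")[:,:,::-1])
E
```

```text
1.7 [431.67867109  32.56426926 298.43383187] [[0.03, 1.0, 0.001], [1.0, -0.03, -0.001], [-0.001, 0.001, -1.0]] 0.34399149044003485
{'camera_matrix': array([[385.96729769,   0.        , 323.90268003],
       [  0.        , 385.96729769, 233.64870926],
       [  0.        ,   0.        ,   1.        ]]), 'origin': array([432.46321765, 100.16090032, 267.7243501 ]), 'attitude': array([[ 0.99952026,  0.03019175,  0.00690734],
       [-0.0309411 ,  0.96345065,  0.266093  ],
       [ 0.00137893, -0.26617907,  0.96392261]])}
```

View pics/w1.png

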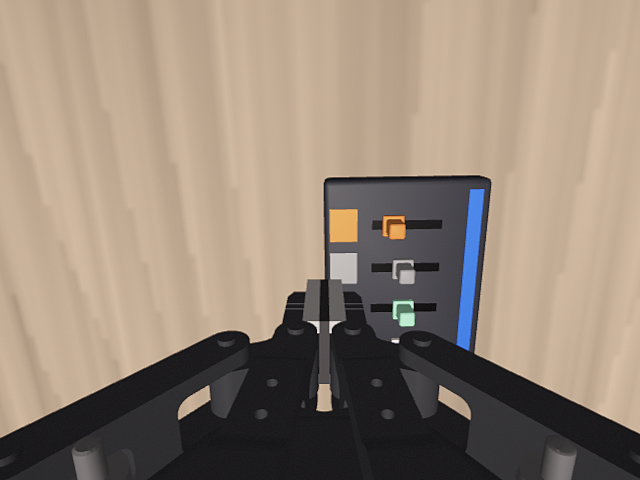

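The closed fingertips at (324,300) are about 16 mm deep at the pads. The nub tops are amber (398,231), silver (405,273) and mint (407,319). I'll work out their positions.

```bash
python3 - <<'E'
from h import *
o=r.get_obs();print(o['t'],o['tool_pos'])
for p in [(398,231),(405,273),(407,319)]:print(np.round(px2w("wrist",*p,38.5),1))
for p in [(326,178),(490,178),(343,224),(343,268)]:print(np.round(px2w("wrist",*p,20),1))
for p in [(304,321),(343,321),(304,281),(343,281)]:print(np.round(px2w("wrist",*p,125.4),1))
E
```

```text
1.75 [429.58209104  34.36064675 293.2849421 ]
[471.4  41.2  38.5]
[476.3  14.2  38.5]
[478.5 -17.3  38.5]
[428.9  71.8  20. ]
[531.5  69.   20. ]
[439.2  41.8  20. ]
[438.7  11.6  20. ]
[419.2  29.1 125.4]
[434.6  28.7 125.4]
[419.9  46.  125.4]
[434.8  45.6 125.4]
```

Call:
servo_tool --steps '[{"dx": 0.004, "dy": 0.001, "dz": -0.03, "spin": 0, "jaw": 0}, {"dx": 0.004, "dy": 0, "dz": -0.03, "spin": 0, "jaw": 0}, {"dx": 0.002, "dy": 0, "dz": -0.02, "spin": 0, "jaw": 0}, {"dx": 0, "dy": 0, "dz": -0.005, "spin": 0, "jaw": 0}, {"dx": 0, "dy": 0, "dz": 0, "spin": 0, "jaw": 0}, {"dx": 0, "dy": 0, "dz": 0, "spin": 0, "jaw": 0}, {"dx": 0, "dy": 0, "dz": 0, "spin": 0, "jaw": 0}, {"dx": 0, "dy": 0, "dz": 0, "spin": 0, "jaw": 0}]'

```text
t: 2.55
tool_pos: [440.9, 37.0, 215.8]
tool_rot: [[0.022, 1.0, 0.002], [1.0, -0.022, -0.0], [-0.0, 0.002, -1.0]]
wrist_force: [0.0, 0.2, 0.3]
gripper_width: 0.0
grasp_force: 0.0
```

Call:
servo_tool --steps '[{"dx": 0, "dy": 0, "dz": -0.01, "spin": 0, "jaw": 0}, {"dx": 0, "dy": 0, "dz": -0.005, "spin": 0, "jaw": 0}, {"dx": 0.005, "dy": 0, "dz": 0, "spin": 0, "jaw": 0}, {"dx": 0.008, "dy": 0, "dz": 0, "spin": 0, "jaw": 0}, {"dx": 0.008, "dy": 0, "dz": 0, "spin": 0, "jaw": 0}, {"dx": 0.008, "dy": 0, "dz": 0, "spin": 0, "jaw": 0}, {"dx": 0.005, "dy": 0, "dz": 0, "spin": 0, "jaw": 0}, {"dx": 0, "dy": 0, "dz": 0, "spin": 0, "jaw": 0}]'

```text
t: 3.35
tool_pos: [475.2, 37.0, 199.8]
tool_rot: [[0.022, 1.0, 0.0], [1.0, -0.022, 0.0], [0.0, 0.0, -1.0]]
wrist_force: [0.4, -0.1, -0.4]
gripper_width: 0.2
grasp_force: 0.0
```

Call:
servo_tool --steps '[{"dx": 0.002, "dy": 0, "dz": 0, "spin": 0, "jaw": 0}, {"dx": 0, "dy": 0, "dz": 0, "spin": 0, "jaw": 0}, {"dx": 0.001, "dy": 0, "dz": 0, "spin": 0, "jaw": 0}, {"dx": 0, "dy": 0, "dz": 0, "spin": 0, "jaw": 0}, {"dx": 0.001, "dy": 0, "dz": 0, "spin": 0, "jaw": 0}, {"dx": 0, "dy": 0, "dz": 0, "spin": 0, "jaw": 0}, {"dx": 0, "dy": 0, "dz": 0, "spin": 0, "jaw": 0}, {"dx": 0, "dy": 0, "dz": 0, "spin": 0, "jaw": 0}]'

```text
t: 4.15
tool_pos: [478.5, 37.0, 199.8]
tool_rot: [[0.022, 1.0, 0.0], [1.0, -0.022, 0.0], [0.0, 0.0, -1.0]]
wrist_force: [-0.4, 0.3, 0.2]
gripper_width: -0.2
grasp_force: 0.4
```

Call:
servo_tool --steps '[{"dx": 0.001, "dy": 0, "dz": 0, "spin": 0, "jaw": 0}, {"dx": 0.001, "dy": 0, "dz": 0, "spin": 0, "jaw": 0}, {"dx": 0.001, "dy": 0, "dz": 0, "spin": 0, "jaw": 0}, {"dx": 0.0005, "dy": 0, "dz": 0, "spin": 0, "jaw": 0}, {"dx": 0.0005, "dy": 0, "dz": 0, "spin": 0, "jaw": 0}, {"dx": 0, "dy": 0, "dz": 0, "spin": 0, "jaw": 0}, {"dx": 0, "dy": 0, "dz": 0, "spin": 0, "jaw": 0}, {"dx": 0, "dy": 0, "dz": 0, "spin": 0, "jaw": 0}]'

```text
t: 4.95
tool_pos: [481.4, 37.1, 199.4]
tool_rot: [[0.022, 1.0, -0.004], [1.0, -0.022, -0.0], [-0.0, -0.004, -1.0]]
wrist_force: [-11.0, -0.2, 6.9]
gripper_width: 0.2
grasp_force: 5.5
```

```bash
python3 - <<'E'
from h import *
a=cv2.cvtColor(r.capture("wrist"),cv2.COLOR_RGB2BGR)[150:450,220:620]
b=cv2.cvtColor(r.capture("scene"),cv2.COLOR_RGB2BGR)[215:305,220:320]
cv2.imwrite("pics/w2.png",np.hstack([cv2.resize(a,(467,350)),cv2.resize(b,(333,350)[:2][::1])]))
print(r.get_obs()['wrist_force'])
E
```

```text
[-9.70665787 -0.0918138   6.96589618]
```

View pics/w2.png

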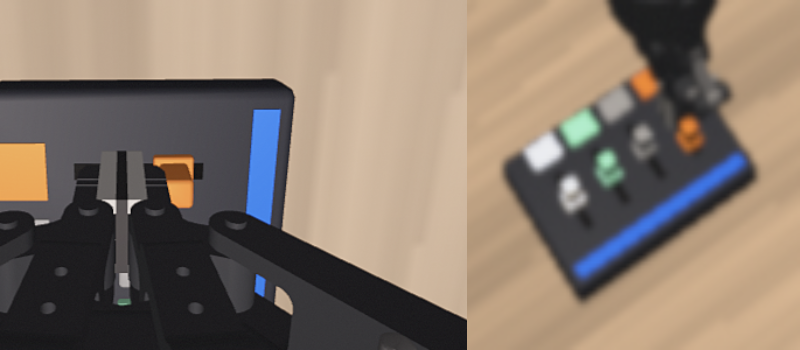

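The pads met about 10 N at x = 481.4, which is the far stop, and the amber nub (178,180) sits at its slot's end. White is next: back off, rise, move over and come down.

Call:
servo_tool --steps '[{"dx": -0.01, "dy": 0, "dz": 0, "spin": 0, "jaw": 0}, {"dx": -0.02, "dy": 0, "dz": 0.02, "spin": 0, "jaw": 0}, {"dx": -0.008, "dy": -0.02, "dz": 0.03, "spin": 0, "jaw": 0}, {"dx": 0, "dy": -0.035, "dz": 0, "spin": 0, "jaw": 0}, {"dx": 0, "dy": -0.034, "dz": 0, "spin": 0, "jaw": 0}, {"dx": 0, "dy": 0, "dz": -0.02, "spin": 0, "jaw": 0}, {"dx": 0, "dy": 0, "dz": -0.02, "spin": 0, "jaw": 0}, {"dx": 0, "dy": 0, "dz": -0.01, "spin": 0, "jaw": 0}]'

```text
t: 5.85
tool_pos: [444.2, -52.2, 198.4]
tool_rot: [[0.023, 1.0, -0.001], [1.0, -0.023, 0.0], [0.0, -0.001, -1.0]]
wrist_force: [-0.1, 0.4, -0.3]
gripper_width: -0.2
grasp_force: 0.0
```

Call:
servo_tool --steps '[{"dx": 0, "dy": 0, "dz": 0, "spin": 0, "jaw": 0}, {"dx": 0.008, "dy": 0, "dz": 0, "spin": 0, "jaw": 0}, {"dx": 0.008, "dy": 0, "dz": 0, "spin": 0, "jaw": 0}, {"dx": 0.008, "dy": 0, "dz": 0, "spin": 0, "jaw": 0}, {"dx": 0.006, "dy": 0, "dz": 0, "spin": 0, "jaw": 0}, {"dx": 0.002, "dy": 0, "dz": 0, "spin": 0, "jaw": 0}, {"dx": 0, "dy": 0, "dz": 0, "spin": 0, "jaw": 0}, {"dx": 0, "dy": 0, "dz": 0, "spin": 0, "jaw": 0}]'

```text
t: 6.65
tool_pos: [476.4, -51.9, 199.6]
tool_rot: [[0.022, 1.0, -0.0], [1.0, -0.022, 0.0], [0.0, -0.0, -1.0]]
wrist_force: [-0.2, -0.8, 0.3]
gripper_width: 0.1
grasp_force: 0.0
```

Call:
servo_tool --steps '[{"dx": 0.001, "dy": 0, "dz": 0, "spin": 0, "jaw": 0}, {"dx": 0.001, "dy": 0, "dz": 0, "spin": 0, "jaw": 0}, {"dx": 0.001, "dy": 0, "dz": 0, "spin": 0, "jaw": 0}, {"dx": 0.001, "dy": 0, "dz": 0, "spin": 0, "jaw": 0}, {"dx": 0.0005, "dy": 0, "dz": 0, "spin": 0, "jaw": 0}, {"dx": 0, "dy": 0, "dz": 0, "spin": 0, "jaw": 0}, {"dx": 0, "dy": 0, "dz": 0, "spin": 0, "jaw": 0}, {"dx": 0, "dy": 0, "dz": 0, "spin": 0, "jaw": 0}]'

```text
t: 7.45
tool_pos: [480.0, -51.8, 199.4]
tool_rot: [[0.022, 1.0, -0.003], [1.0, -0.022, -0.0], [-0.0, -0.003, -1.0]]
wrist_force: [-8.1, -0.1, 4.6]
gripper_width: -0.1
grasp_force: 4.9
```

White is at its far stop too. Mint is next, pushed toward the robot from its far side.

Call:
servo_tool --steps '[{"dx": -0.01, "dy": 0, "dz": 0.005, "spin": 0, "jaw": 0}, {"dx": 0, "dy": 0, "dz": 0.035, "spin": 0, "jaw": 0}, {"dx": 0, "dy": 0.015, "dz": 0.01, "spin": 0, "jaw": 0}, {"dx": 0.02, "dy": 0.015, "dz": 0, "spin": 0, "jaw": 0}, {"dx": 0.022, "dy": 0, "dz": 0, "spin": 0, "jaw": 0}, {"dx": 0, "dy": 0, "dz": -0.015, "spin": 0, "jaw": 0}, {"dx": 0, "dy": 0, "dz": -0.02, "spin": 0, "jaw": 0}, {"dx": 0, "dy": 0, "dz": -0.015, "spin": 0, "jaw": 0}]'

```text
t: 8.25
tool_pos: [512.3, -21.9, 197.8]
tool_rot: [[0.022, 1.0, -0.001], [1.0, -0.022, 0.0], [0.0, -0.001, -1.0]]
wrist_force: [0.6, -0.1, -0.2]
gripper_width: -0.2
grasp_force: 0.0
```

Call:
servo_tool --steps '[{"dx": 0, "dy": 0, "dz": 0, "spin": 0, "jaw": 0}, {"dx": -0.006, "dy": 0, "dz": 0, "spin": 0, "jaw": 0}, {"dx": -0.006, "dy": 0, "dz": 0, "spin": 0, "jaw": 0}, {"dx": -0.006, "dy": 0, "dz": 0, "spin": 0, "jaw": 0}, {"dx": -0.004, "dy": 0, "dz": 0, "spin": 0, "jaw": 0}, {"dx": -0.001, "dy": 0, "dz": 0, "spin": 0, "jaw": 0}, {"dx": 0, "dy": 0, "dz": 0, "spin": 0, "jaw": 0}, {"dx": 0, "dy": 0, "dz": 0, "spin": 0, "jaw": 0}]'

```text
t: 9.05
tool_pos: [490.9, -22.1, 200.9]
tool_rot: [[0.022, 1.0, 0.004], [1.0, -0.022, -0.0], [-0.0, 0.004, -1.0]]
wrist_force: [8.1, 1.2, -1.4]
gripper_width: 0.4
grasp_force: 3.0
```

That is about 8 N at x = 490.9. Together with the far stops, it puts the board centre at x≈485.5, which is plausible. I'll treat it as the near stop, do silver the same way, then check all four with a picture.

Call:
servo_tool --steps '[{"dx": 0.01, "dy": 0, "dz": 0.005, "spin": 0, "jaw": 0}, {"dx": 0.012, "dy": 0, "dz": 0.035, "spin": 0, "jaw": 0}, {"dx": 0, "dy": 0.01, "dz": 0.01, "spin": 0, "jaw": 0}, {"dx": 0, "dy": 0.02, "dz": 0, "spin": 0, "jaw": 0}, {"dx": 0, "dy": 0, "dz": 0, "spin": 0, "jaw": 0}, {"dx": 0, "dy": 0, "dz": -0.015, "spin": 0, "jaw": 0}, {"dx": 0, "dy": 0, "dz": -0.02, "spin": 0, "jaw": 0}, {"dx": 0, "dy": 0, "dz": -0.015, "spin": 0, "jaw": 0}]'

```text
t: 9.85
tool_pos: [511.2, 7.8, 197.3]
tool_rot: [[0.022, 1.0, -0.002], [1.0, -0.022, 0.0], [0.0, -0.002, -1.0]]
wrist_force: [0.3, 0.2, 0.5]
gripper_width: -0.1
grasp_force: 0.0
```

Call:
servo_tool --steps '[{"dx": 0, "dy": 0, "dz": 0, "spin": 0, "jaw": 0}, {"dx": -0.006, "dy": 0, "dz": 0, "spin": 0, "jaw": 0}, {"dx": -0.006, "dy": 0, "dz": 0, "spin": 0, "jaw": 0}, {"dx": -0.006, "dy": 0, "dz": 0, "spin": 0, "jaw": 0}, {"dx": -0.003, "dy": 0, "dz": 0, "spin": 0, "jaw": 0}, {"dx": -0.001, "dy": 0, "dz": 0, "spin": 0, "jaw": 0}, {"dx": 0, "dy": 0, "dz": 0, "spin": 0, "jaw": 0}, {"dx": 0, "dy": 0, "dz": 0, "spin": 0, "jaw": 0}]'

```text
t: 10.65
tool_pos: [491.1, 7.8, 201.1]
tool_rot: [[0.022, 1.0, 0.005], [1.0, -0.022, -0.0], [-0.0, 0.005, -1.0]]
wrist_force: [8.0, -0.3, -1.0]
gripper_width: 0.0
grasp_force: 3.3
```

Silver shows the same stop reading, so I'll clear away (back, up, then toward the robot and the right) and check.

Call:
servo_tool --steps '[{"dx": 0.01, "dy": 0, "dz": 0.005, "spin": 0, "jaw": 0}, {"dx": 0, "dy": 0, "dz": 0.04, "spin": 0, "jaw": 0}, {"dx": 0, "dy": 0, "dz": 0.045, "spin": 0, "jaw": 0}, {"dx": 0, "dy": -0.03, "dz": 0.03, "spin": 0, "jaw": 0}, {"dx": -0.02, "dy": -0.04, "dz": 0, "spin": 0, "jaw": 0}, {"dx": -0.025, "dy": -0.04, "dz": 0, "spin": 0, "jaw": 0}, {"dx": -0.025, "dy": -0.04, "dz": 0, "spin": 0, "jaw": 0}, {"dx": -0.02, "dy": -0.04, "dz": 0, "spin": 0, "jaw": 0}]'

```text
t: 11.45
tool_pos: [408.5, -183.0, 320.3]
tool_rot: [[0.022, 1.0, 0.001], [1.0, -0.022, -0.001], [-0.001, 0.001, -1.0]]
wrist_force: [1.3, 0.2, 1.2]
gripper_width: -0.5
grasp_force: 0.0
```

```bash
python3 - <<'E'
from h import *
t=r.capture("top")[:,:,::-1];s=r.capture("scene")[:,:,::-1]
a=cv2.resize(t[235:300,320:404],None,fx=5.5,fy=5.5,interpolation=cv2.INTER_CUBIC)
b=cv2.resize(t[190:350,160:560],(330,132));c=cv2.resize(s[222:297,222:312],(270,225),interpolation=cv2.INTER_CUBIC)
o=np.zeros((370,800,3),np.uint8);o[:a.shape[0],:a.shape[1]]=a;o[:132,465:795]=b;o[140:365,465:735]=c
cv2.imwrite("pics/chk.png",o)
E
```

```text
(no output)
```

View pics/chk.png

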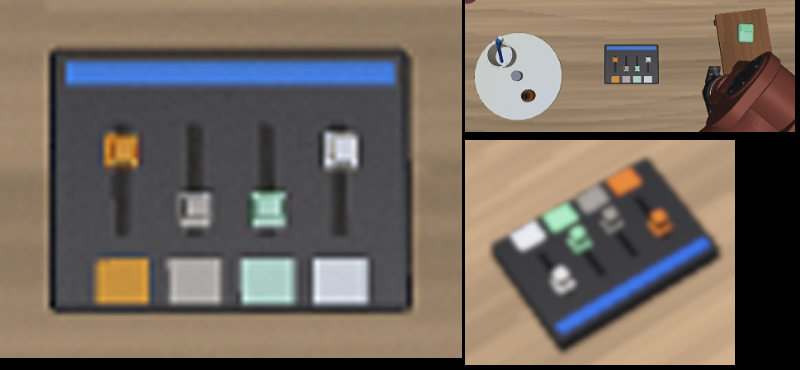

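Amber and white are at (120,150) and (340,150), silver and mint at (194,210) and (268,210). The 60-pixel spread is about 24.5 mm, the full 24 mm travel, so all four are at their stops. The cup and bottle still stand on the turntable.

```bash
python3 -c "
from plant import r
print(r.close_job())"
```

```text
the job is handed in; nothing more can be done
None
```

I handed the job in with the amber and white tabs at the far end and the silver and mint tabs at the near end, because the bottle and cup are on the turntable and the clipper and floss case are on the riser.

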